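Pry the spring clip off the cam lock's pivot

TASK

Take the hooked pick by its handle, put the hook into the pull eye of the horseshoe spring clip on the cam lock's pivot, and pull the clip out of its groove until it is right clear of the pivot. Leave the clip lying on the lock's flat top and lay the pick back down on the table. Do not touch the clip with the gripper, and leave the straight scriber where it lies.

Things in the scene. Friction and masses are not known exactly. Their poses are not given: they have to be found in the camera images.
- pick: Hooked pick, 90 g, lying hook down. Boxwood handle 80 long, 18 wide, 30 high, x -150 to -70 mm (middle -110), flat underside level with the tip; brass ferrule; 6 mm steel shank, axis 24 mm up, bending straight down at its front end. Origin: bottom of the hook tip (on the table at the start). x forward from handle to hook, z up. The scriber is slimmer and straight.
- clip: Steel horseshoe spring clip, 49 g, 6 thick, 40 wide. Origin: ring centre, underside; on the pivot axis while seated. x out of the open mouth, z up. Arms end x +14; behind the ring a square pull eye, hole x -39 to -17, y -11 to 11 mm (middle x -28), rear edge x -44. Comes off only pulled level along its -x: arms spring open, peak 4 to 10 N, and let go after some 10 mm; clear at 26 mm.
- lock: Fixed cam lock: steel block, flat top 34 mm up, x -90 to 45, y -40 to 40 mm; behind it (x over 50) the baseboard section, 45 mm high; lever to +y, 120 long, 22 up. Origin: pivot axis at table height; x towards the baseboard, z up. Pivot: post 20 mm across, cap 30 across, top 48.5 up; the clip lies on the block's top round the post, under the cap, eye on the -x side.
- scriber: Straight scriber, a bystander: slim boxwood handle 120 long, 12 wide, 12 high, x -180 to -60 mm, lying on the table, thin straight steel point. Origin: below the point's end at table height; x forward along the point.
Things that resemble listed ones, but are neither listed nor needed, are in the scene too. Of the things that look like the pick, the larger one is meant.

How it is judged:
By the outcome, as a careful person would: the job done as asked, in the order asked, and still so for the second after the job is handed in, with the robot touching nothing.
It also fails if it takes over 56 s, if anything falls off the work surface, if the arm or the gripper's body presses on something with over 40 N, if the wrist force passes 120 N, or if a joint passes its speed limit or range.

ROBOT

A 7-joint arm with a two-finger parallel gripper is mounted at the origin on the work surface. World frame = base frame: x ahead of the robot, y to its left, z up, the work surface at z = 0. Lengths are in m, angles in rad, forces in N, time in s.
With the tool pointing down it reaches from about 0.4 to 0.85 m from the base axis. Payload 10.4 kg.
Tool frame: the origin (TCP) lies midway between the tips of the shut fingers; the grasp point (between the pads) lies 19 mm behind it; z points along the fingers, y is the direction in which the jaws open and shut (so a half turn about z gives the same grasp; the last joint's range is limited). The gripper opens to 87 mm and grips with 3 to 60 N. Pads are 19 mm wide; open, the fingers measure 117 mm over their backs; the gripper's body (75 mm by 190 mm) begins 51 mm behind the grasp point.
Start: joints at [-1.216, 0.332, -0.065, 1.46, 0.022, 1.35, -0.088], TCP at [0.231, 0.581, 0.223] pointing down, gripper open.
Joint ranges: [-2.6, 2.6], [-0.5, 2.12], [-1.47, 1.34], [0.16, 2.42], [-1.27, 4.41], [0.06, 2.06], [-2.6, 2.6]. Speed limits (rad/s): [2.22, 2.22, 2.79, 2.79, 3.14, 3.14, 3.14].

INTERFACE

Orientations are given as a unit quaternion [x, y, z, w].
In Python, from bench import r gives the robot as it stands.
- The arm moves only by the tool step_arm, never from a script. Its argument "increments" is a list of rows, each a list of 2 entries, a list of its own where there are three numbers: the shift along the tool's x, y, z in m, then the turn, a rotation vector about the tool's x, y, z in rad. A call has 1 to 5 rows; each row is the pose to reach, as a shift and turn from the pose measured when the call began, along the tool's axes at that moment; what a row does not reach only later rows make up. A row lasts 1/10 s, in which the tool goes at most 50 mm and 8.59 degrees, less where a joint would pass 70% of its speed; a pose out of reach is approached as far as the arm can. A call with a gripper value outside its range is refused whole. "hand" is the closure, from -1 (fully open) to 1 (shut), so that 0 is half open, set as the call begins (left out, the last holds). The fingers move at their own pace and stop on an object; "grip_force" is the grip in N (left out, the last holds). Time passes only in rows, so rows that repeat a pose let the fingers close. It gives the time, the measured TCP pose, the force and the opening at its end, in the units of the state.
- r.read_state(): the state, without advancing time (a new reading comes with each control period).
- r.camera(name): name is "scene" or "top" or "wrist"; returns a dict with "pixels" (480x640x3 uint8, blue, green, red), "camera_matrix" (3x3 intrinsics, pixels), "extrinsics" (4x4, takes a point from camera to world coordinates). Camera axes: x right, y up, looking along -z (the intrinsics and any distortion apply to the point x, -y, -z); pixel columns grow to the right and rows downward; lengths in m; the calibration is good to about 2 mm. A picture is of the moment at which its call begins. There is no depth.
- r.close_job(): hands the job in, once; it reports no verdict.
The state is a dict: "time": time; "joint_positions": joint angles; "joint_vel": joint speeds; "joint_torque": joint torques, N m; "ee_pos": TCP position; "eef_rot": TCP orientation; "ft_force": force on the tool from outside, world axes, zero at the start; "torque": the same for the moment, N m; "width": finger opening in m.
Only numpy, scipy, OpenCV 4.12 (cv2) and the standard library are available. Lean on these libraries where they do the work, as an engineer would, in place of code of your own. Each camera call takes 0.05 s, during which the arm holds its last target.

## Working session

There is one attempt and no reset: what is moved stays moved. The work goes in short steps, Python scripts to look and compute and a tool call to move; the robot and the scene stay as the last step left them, time stands still between calls to the robot, and variables do not carry over. Pictures are saved under pics/ and viewed, and the job is handed in when it is done.

Besides the shell and the picture viewer there is one more tool, called after "Request:" as name(argument=value, ...) on one line, values as JSON. step_arm: Moves the arm, as the interface text tells. Its arguments: {"type":"object","properties":{"increments":{"type":"array"},"hand":{"type":"number"},"grip_force":{"type":"number"}},"required":["increments"]}

```bash
ls; mkdir -p pics; python3 - <<'E'
from bench import r
import cv2,numpy as np
for n in("scene","top","wrist"):
    c=r.camera(n); cv2.imwrite(f"pics/a_{n}.png",c["pixels"]); np.savez(f"pics/a_{n}.npz",**{k:np.array(v) for k,v in c.items()})
    print(n,[k for k in c],np.round(c["camera_matrix"],1).tolist(),np.round(c["extrinsics"],4).tolist())
s=r.read_state();print(s)
E
```

```text
pics
scene ['pixels', 'camera_matrix', 'extrinsics'] [[548.1, 0.0, 328.6], [0.0, 548.1, 241.4], [0.0, 0.0, 1.0]] [[-0.6239, -0.403, 0.6696, 1.044], [0.7815, -0.3307, 0.5291, 0.4242], [0.0083, 0.8534, 0.5212, 0.4904], [0.0, 0.0, 0.0, 1.0]]
top ['pixels', 'camera_matrix', 'extrinsics'] [[464.6, 0.0, 325.7], [0.0, 464.6, 236.4], [0.0, 0.0, 1.0]] [[-0.0229, 0.9805, -0.1952, 0.3576], [-0.9991, -0.0295, -0.0315, -0.0088], [-0.0366, 0.1943, 0.9803, 0.75], [0.0, 0.0, 0.0, 1.0]]
wrist ['pixels', 'camera_matrix', 'extrinsics'] [[379.7, 0.0, 317.1], [0.0, 379.7, 237.2], [0.0, 0.0, 1.0]] [[0.3686, -0.8983, -0.239, 0.1645], [0.9296, 0.356, 0.0955, 0.6084], [-0.0007, -0.2574, 0.9663, 0.3849], [0.0, 0.0, 0.0, 1.0]]
{'time': 0.15, 'joint_positions': array([-1.21560919,  0.33270755, -0.06470771,  1.46071958,  0.02158427,
        1.34988919, -0.08846575]), 'joint_vel': array([-0.00070752, -0.0012155 , -0.00083468, -0.00295729, -0.00127382,
       -0.00049675,  0.00061484]), 'joint_torque': array([ 1.20668094e-03, -6.23634624e+01,  2.50107609e-02, -3.90141320e+01,
       -6.12522662e-02,  3.72485700e-02,  5.16900639e-05]), 'ee_pos': array([0.230428  , 0.58067294, 0.22196244]), 'eef_rot': array([ 1.87745519e-01,  9.82217570e-01, -5.07687906e-04, -8.41950502e-05]), 'ft_force': array([-0.42627434, -0.32598767, -0.1676524 ]), 'torque': array([-0.0300566 ,  0.04568055, -0.01039006]), 'width': 0.0868116966575188}
```

View pics/a_scene.png

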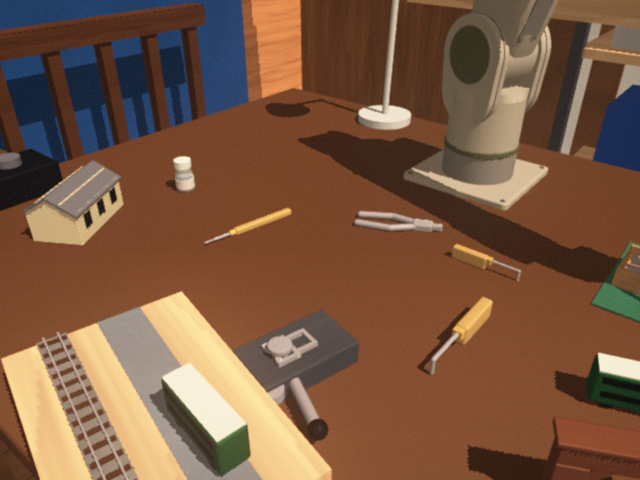

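View pics/a_top.png

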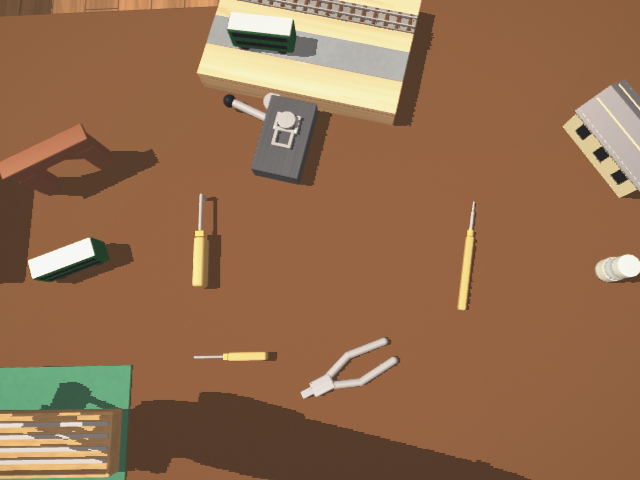

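View pics/a_wrist.png

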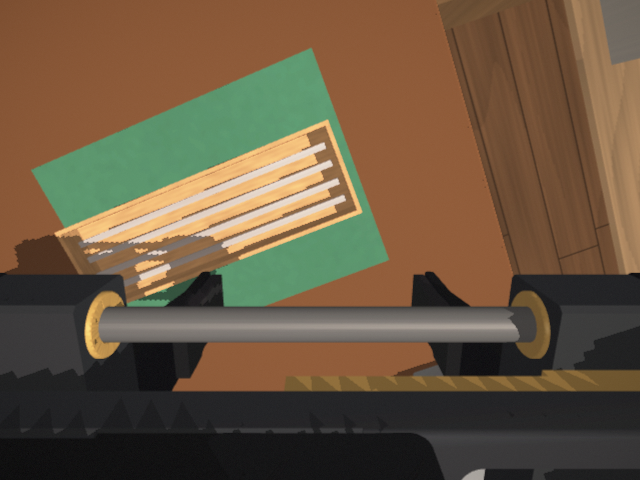

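Top view: pick lies with its handle at about (200,260) and hook tip at (201,195). The small look-alike is at (245,357) and the scriber at (467,260). The lock is at (285,138), with the clip's eye near (283,141) and the cap at (287,120).

```bash
cat > h.py <<'E'
import numpy as np,cv2
def load(n): 
    d=np.load(n); return {k:d[k] for k in d.files}
def snap(r,n,tag):
    c=r.camera(n); cv2.imwrite(f"pics/{tag}.png",c["pixels"]); np.savez(f"pics/{tag}.npz",**{k:np.array(v) for k,v in c.items()}); return c
def ray(c,u,v):
    K=c["camera_matrix"];E=c["extrinsics"]
    d=np.array([(u-K[0,2])/K[0,0],-(v-K[1,2])/K[1,1],-1.])
    return E[:3,3],E[:3,:3]@d
def onz(c,u,v,z):
    o,d=ray(c,u,v); return o+d*(z-o[2])/d[2]
def proj(c,p):
    K=c["camera_matrix"];E=c["extrinsics"]
    q=E[:3,:3].T@(np.array(p)-E[:3,3]); return np.array([K[0,2]+K[0,0]*q[0]/-q[2],K[1,2]-K[1,1]*q[1]/-q[2]])
def tri(c1,p1,c2,p2):
    o1,d1=ray(c1,*p1);o2,d2=ray(c2,*p2)
    A=np.stack([d1,-d2],1);s=np.linalg.lstsq(A,o2-o1,rcond=None)[0]
    a=o1+d1*s[0];b=o2+d2*s[1];return (a+b)/2,np.linalg.norm(a-b)
E
python3 - <<'E'
from h import *
t=cv2.imread("pics/a_top.png");s=cv2.imread("pics/a_scene.png")
a=cv2.resize(t[85:305,170:330],None,fx=3.6,fy=2.7*1.0,interpolation=cv2.INTER_CUBIC) if 0 else None
cv2.imwrite("pics/b1.png",cv2.resize(t[85:190,220:330],None,fx=5,fy=5,interpolation=cv2.INTER_CUBIC))
cv2.imwrite("pics/b2.png",cv2.resize(t[185:295,150:250],None,fx=5,fy=5,interpolation=cv2.INTER_CUBIC))
cv2.imwrite("pics/b3.png",cv2.resize(s[300:440,220:370],None,fx=4,fy=4,interpolation=cv2.INTER_CUBIC))
cv2.imwrite("pics/b4.png",cv2.resize(s[280:380,410:510],None,fx=5,fy=5,interpolation=cv2.INTER_CUBIC))
E
```

```text
(no output)
```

View pics/b1.png

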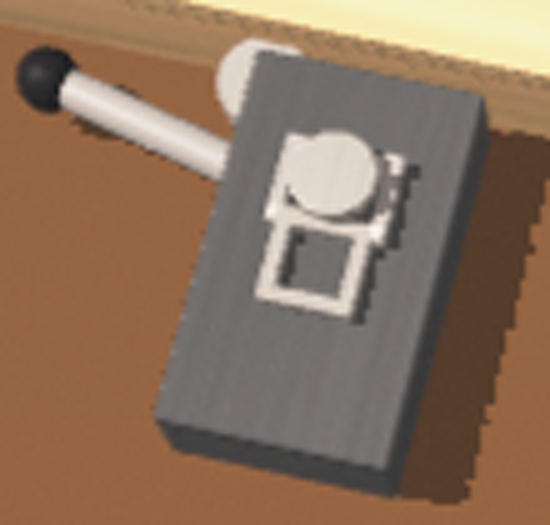

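View pics/b2.png

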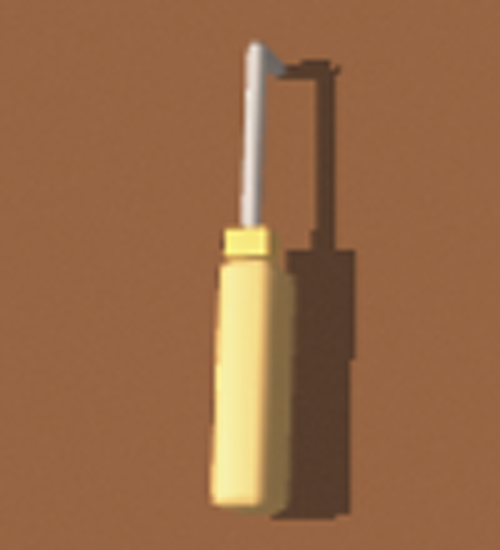

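View pics/b3.png

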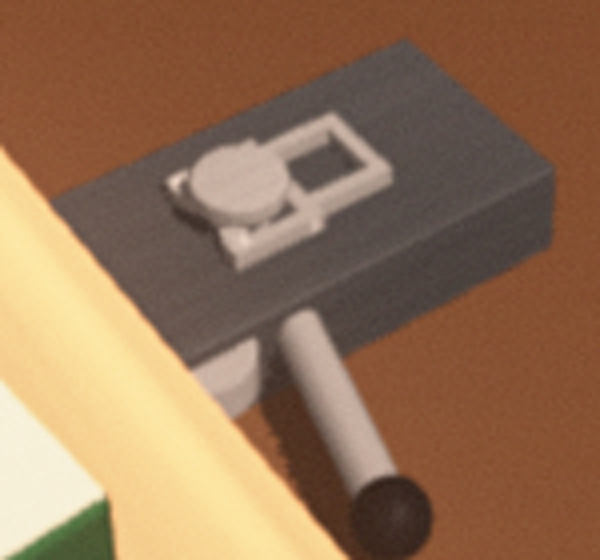

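View pics/b4.png

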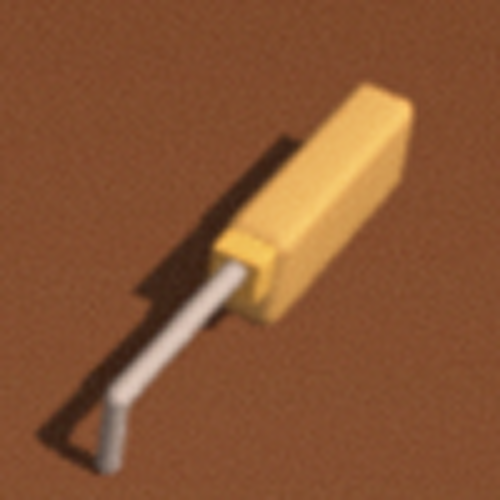

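```bash
python3 - <<'E'
from h import *
T=load("pics/a_top.npz");S=load("pics/a_scene.npz")
P=lambda p,o:(p[0]/5+o[0],p[1]/5+o[1])
f=lambda p,z,o:onz(T,*P(p,o),z)
o=(220,85)
B=[f(p,.034,o) for p in[(258,52),(485,95),(390,470),(157,420)]]
print("block",np.round(B,4).tolist(),[round(np.linalg.norm(B[i]-B[(i+1)%4])*1e3,1) for i in range(4)])
for a,b in((3,0),(2,1)): 
    d=B[b]-B[a];print("yaw",np.degrees(np.arctan2(d[1],d[0])))
for a,b in((1,0),(2,3)): 
    d=B[b]-B[a];print("yaw+90",np.degrees(np.arctan2(d[1],d[0]))-90)
x=(B[0]+B[1])/2-(B[2]+B[3])/2;x/=np.linalg.norm(x)
print("pivot from block",np.mean(B,0)+x*.0225)
H=[f(p,.040,o) for p in[(290,228),(357,240),(345,300),(279,292)]];print("eye hole",np.round(H,4).tolist(),np.mean(H,0))
R=[f(p,.040,o) for p in[(256,298),(350,317)]];print("rear",np.round(R,4).tolist())
C=f((332,172),.0485,o);print("cap",C)
# scene
q=lambda p:(p[0]/4+220,p[1]/4+300)
Hs=[onz(S,*q(p),.040) for p in [(287,165),(333,127),(368,168),(320,197)]]
print("scene eye",np.round(Hs,4).tolist(),np.mean(Hs,0)); print("scene cap",onz(S,*q((240,180)),.0485))
Bs=[onz(S,*q(p),.034) for p in [(405,40),(553,170)]];print("scene block rear corners",np.round(Bs,4).tolist())
o=(150,185)
h=[f(p,.030,o) for p in[(221,262),(270,262),(262,505),(212,505)]];print("handle",np.round(h,4).tolist())
F=(h[0]+h[1])/2;G=(h[2]+h[3])/2;d=F-G;print("yaw",np.degrees(np.arctan2(d[1],d[0])),np.linalg.norm(d),"mid",(F+G)/2)
print("bend",f((257,45),.027,o),"tip",f((284,73),0,o),"shank0",f((250,228),.027,o))
s=lambda p:(p[0]/5+410,p[1]/5+280)
print("scene tip",onz(S,*s((108,472)),0),"bend",onz(S,*s((120,397)),.027))
hs=[onz(S,*s(p),.03) for p in[(220,232),(287,247),(410,103),(365,85)]];print("scene handle",np.round(hs,4).tolist())
m=cv2.inRange(cv2.cvtColor(T["pixels"],cv2.COLOR_BGR2HSV),(15,60,120),(40,255,255))
E
```

```text
block [[0.7444, 0.0996, 0.034], [0.7256, 0.0236, 0.034], [0.596, 0.0568, 0.034], [0.6157, 0.1327, 0.034]] [np.float64(78.3), np.float64(133.8), np.float64(78.4), np.float64(132.9)]
yaw -14.407823053074065
yaw -14.379772078972904
yaw+90 -13.880406733597567
yaw+90 -14.539788370327514
pivot from block [0.69219362 0.07259953 0.034     ]
eye hole [[0.6781, 0.0882, 0.04], [0.673, 0.0662, 0.04], [0.6523, 0.0703, 0.04], [0.6559, 0.0919, 0.04]] [0.66482086 0.07914518 0.04      ]
rear [[0.6541, 0.0994, 0.04], [0.6464, 0.0687, 0.04]]
cap [0.69313738 0.0732685  0.0485    ]
scene eye [[0.6754, 0.0775, 0.04], [0.6534, 0.0769, 0.04], [0.6609, 0.0974, 0.04], [0.6797, 0.0945, 0.04]] [0.66731629 0.08659069 0.04      ]
scene cap [0.69593072 0.07766144 0.0485    ]
scene block rear corners [[0.6001, 0.0623, 0.034], [0.6206, 0.1377, 0.034]]
handle [[0.5057, 0.2245, 0.03], [0.5052, 0.2086, 0.03], [0.4277, 0.209, 0.03], [0.4282, 0.2248, 0.03]]
yaw -0.23007026123308644 0.07746993585009518 mid [0.46668184 0.21670173 0.03      ]
bend [0.57824383 0.21590151 0.027     ] tip [0.57633723 0.21478454 0.        ] shank0 [0.51714265 0.21636168 0.027     ]
scene tip [0.57899066 0.22048136 0.        ] bend [0.5809131 0.2215869 0.027    ]
scene handle [[0.5142, 0.213, 0.03], [0.5087, 0.2291, 0.03], [0.432, 0.228, 0.03], [0.4322, 0.2149, 0.03]]
```

```bash
cat >> h.py <<'E'
from scipy.spatial.transform import Rotation as Ro
def rel(r,pos,yaw):
    "tool x axis points at world angle yaw(deg), tool z down -> shift & turn in tool axes"
    s=r.read_state();R=Ro.from_quat(s["eef_rot"])
    a=np.radians(yaw);T=Ro.from_matrix(np.array([[np.cos(a),np.sin(a),0],[np.sin(a),-np.cos(a),0],[0,0,-1.]]))
    d=R.inv().apply(np.array(pos)-s["ee_pos"])
    print("t",round(s["time"],2),"pos",np.round(s["ee_pos"],4),"F",np.round(s["ft_force"],1),"w",round(s["width"],4))
    print("shift",np.round(d,4).tolist(),"turn",np.round((R.inv()*T).as_rotvec(),4).tolist())
E
python3 -c "
from bench import r
from h import *
rel(r,[.469,.219,.13],179.5)"
```

```text
t 0.15 pos [0.2304 0.5807 0.222 ] F [-0.4 -0.3 -0.2] w 0.0868
shift [-0.3551, -0.2481, 0.0922] turn [-0.001, -0.0002, -0.369]
```

Request:
step_arm(increments=[[[-0.03,-0.02,0.01],[0,0,-0.05]],[[-0.07,-0.05,0.02],[0,0,-0.12]],[[-0.11,-0.077,0.03],[0,0,-0.2]],[[-0.15,-0.105,0.04],[0,0,-0.28]],[[-0.19,-0.133,0.05],[0,0,-0.369]]], hand=-1)

```text
time: 0.65
ee_pos: [0.3587, 0.385, 0.1716]
eef_rot: [0.003, 1.0, -0.001, -0.0]
ft_force: [0.9, 1.0, 0.2]
width: 0.0873
```

```bash
python3 -c "
from bench import r
from h import *
rel(r,[.469,.219,.13],179.5)"
```

```text
t 0.65 pos [0.3587 0.385  0.1716] F [0.9 1.  0.2] w 0.0873
shift [-0.1112, -0.1653, 0.0417] turn [-0.001, -0.0004, 0.0033]
```

Request:
step_arm(increments=[[[-0.027,-0.04,0.01],[0,0,0]],[[-0.054,-0.08,0.02],[0,0,0]],[[-0.08,-0.12,0.03],[0,0,0]],[[-0.1,-0.15,0.038],[0,0,0.003]],[[-0.111,-0.165,0.042],[0,0,0.003]]])

```text
time: 1.15
ee_pos: [0.4701, 0.2154, 0.129]
eef_rot: [0.006, 1.0, -0.001, -0.0]
ft_force: [0.0, 0.8, -0.2]
width: 0.0869
```

```bash
python3 -c "
from bench import r
from h import *
c=snap(r,'wrist','c_wrist')
rel(r,[.469,.219,.005],179.5)
print(np.round(c['extrinsics'],3).tolist())
for p in [(.467,.2167,.03),(.469,.219,.03),(.471,.221,.03)]: print(proj(c,p))
"
```

```text
t 1.2 pos [0.471  0.2138 0.1286] F [ 0.4 -3.  -1.3] w 0.0867
shift [0.002, 0.0056, 0.1236] turn [-0.0034, -0.0007, -0.0057]
[[0.013, -0.966, -0.257, 0.399], [1.0, 0.012, 0.005, 0.218], [-0.002, -0.257, 0.966, 0.292], [0.0, 0.0, 0.0, 1.0]]
[316.58462711 234.6855172 ]
[319.84111119 237.35898963]
[322.66625185 240.02745547]
```

View pics/c_wrist.png

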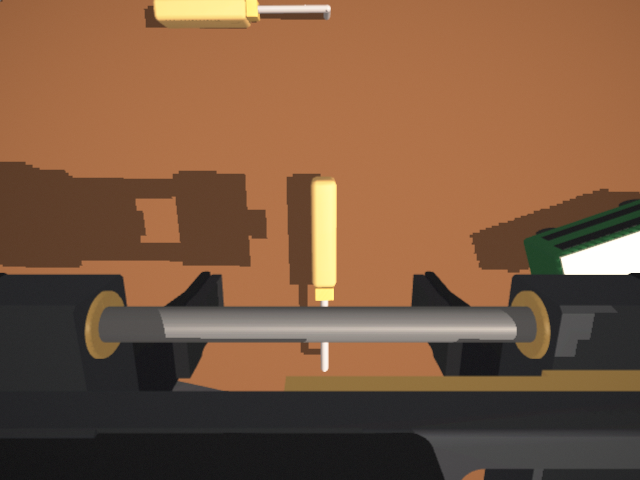

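Wrist view: pick handle is centred at about (324,232), between the fingers and lined up with them. That gives y≈0.2195, so I descend.

Request:
step_arm(increments=[[[0.001,0.003,0.03],[0,0,0]],[[0.002,0.0057,0.065],[-0.003,0,-0.006]],[[0.002,0.0057,0.1],[-0.003,0,-0.006]],[[0.002,0.0057,0.12],[-0.003,0,-0.006]],[[0.002,0.0057,0.1235],[-0.003,0,-0.006]]], hand=-0.3)

```text
time: 1.7
ee_pos: [0.4671, 0.2185, 0.0026]
eef_rot: [0.004, 1.0, -0.001, -0.002]
ft_force: [-1.1, -0.0, 0.1]
width: 0.0587
```

```bash
python3 -c "
from bench import r
from h import *
rel(r,[.469,.2195,.005],179.5)"
```

```text
t 1.7 pos [0.4671 0.2185 0.0026] F [-1.1 -0.   0.1] w 0.0587
shift [-0.0019, 0.001, -0.0024] turn [-0.0028, -0.0046, 0.0008]
```

Request:
step_arm(increments=[[[-0.0019,0.001,-0.0024],[-0.003,-0.005,0.001]],[[-0.0019,0.001,-0.0024],[-0.003,-0.005,0.001]],[[-0.0019,0.001,-0.0024],[-0.003,-0.005,0.001]]], hand=-0.3)

```text
time: 2.0
ee_pos: [0.4698, 0.2201, 0.0064]
eef_rot: [0.004, 1.0, 0.001, 0.001]
ft_force: [1.2, -0.3, 0.7]
width: 0.0566
```

Request:
step_arm(increments=[[[0,0,0],[0,0,0]],[[0,0,0],[0,0,0]],[[0,0,0],[0,0,0]],[[0,0,0],[0,0,0]],[[0,0,0],[0,0,0]]], hand=1, grip_force=58)

```text
time: 2.5
ee_pos: [0.4698, 0.2201, 0.0064]
eef_rot: [0.004, 1.0, 0.001, 0.001]
ft_force: [0.1, -0.6, 0.5]
width: 0.0247
```

Request:
step_arm(increments=[[[0,0,0],[0,0,0]],[[0,0,0],[0,0,0]],[[0,0,0],[0,0,0]]])

```text
time: 2.8
ee_pos: [0.4698, 0.2201, 0.0063]
eef_rot: [0.004, 1.0, 0.001, 0.001]
ft_force: [-0.0, -0.1, 0.2]
width: 0.0177
```

```bash
python3 -c "
from bench import r
from h import *
snap(r,'top','d_top');snap(r,'scene','d_scene')
rel(r,[.469,.2195,.005],179.5)
for n,w in (('top',(150,180,280,310)),('scene',(400,200,530,400))):
  i=cv2.imread(f'pics/d_{n}.png')[w[1]:w[3],w[0]:w[2]];cv2.imwrite(f'pics/d_{n}c.png',cv2.resize(i,None,fx=3,fy=3))
"
```

```text
t 2.9 pos [0.4698 0.2201 0.0064] F [-0.  -0.1 -0.7] w 0.0174
shift [0.0008, -0.0006, 0.0014] turn [0.0016, 0.0022, -0.0001]
```

View pics/d_scenec.png

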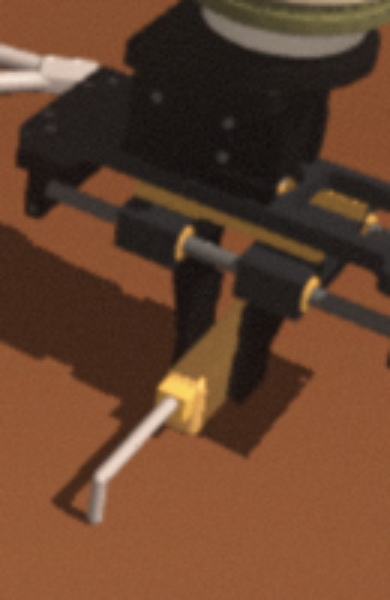

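View pics/d_topc.png

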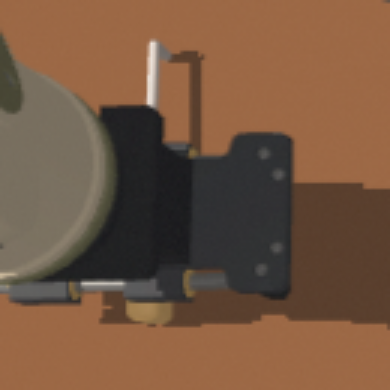

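Scene and top views: the handle is held between the pads with opening 17.4 mm. The hook is where it was, with the bend at (201,194) and the tip at (206,199) in the top view.

Request:
step_arm(increments=[[[0,0,-0.015],[0,0,0]],[[0,0,-0.04],[0,0,0]],[[0,0,-0.065],[0,0,0]],[[0,0,-0.08],[0,0,0]],[[0,0,-0.085],[0,0,0]]])

```text
time: 3.4
ee_pos: [0.4703, 0.2204, 0.0929]
eef_rot: [0.004, 1.0, 0.001, 0.002]
ft_force: [-0.0, 0.1, -1.0]
width: 0.018
```

```bash
python3 -c "
from bench import r
from h import *
rel(r,[.5618,.1102,.09],165.6)"
```

```text
t 3.4 pos [0.4703 0.2204 0.0929] F [-0.   0.1 -1. ] w 0.018
shift [-0.0924, -0.1094, 0.003] turn [0.0034, 0.0039, 0.2424]
```

Request:
step_arm(increments=[[[-0.015,-0.02,0],[0,0,0.04]],[[-0.04,-0.05,0],[0,0,0.1]],[[-0.065,-0.08,0],[0.001,0.001,0.17]],[[-0.085,-0.1,0.002],[0.002,0.003,0.22]],[[-0.092,-0.109,0.003],[0.003,0.004,0.242]]])

```text
time: 3.9
ee_pos: [0.5628, 0.1065, 0.0889]
eef_rot: [0.128, 0.992, -0.001, -0.0]
ft_force: [-0.8, -0.4, -0.9]
width: 0.0175
```

Request:
step_arm(increments=[[[0,0,0],[0,0,0]],[[0,0,0],[0,0,0]]])

```text
time: 4.1
ee_pos: [0.562, 0.1063, 0.088]
eef_rot: [0.128, 0.992, -0.001, -0.001]
ft_force: [-0.8, 0.9, -0.1]
width: 0.0177
```

```bash
python3 -c "
from bench import r
from h import *
snap(r,'top','e_top');snap(r,'scene','e_scene')
rel(r,[.5618,.1102,.09],165.6)
for n,w in (('top',(220,85,330,195)),('scene',(200,240,380,420))):
  i=cv2.imread(f'pics/e_{n}.png')[w[1]:w[3],w[0]:w[2]];cv2.imwrite(f'pics/e_{n}c.png',cv2.resize(i,None,fx=(5 if n=='top' else 3),fy=(5 if n=='top' else 3),interpolation=cv2.INTER_CUBIC))
"
```

```text
t 4.2 pos [0.5619 0.1076 0.0885] F [-0.3 -0.2  0. ] w 0.0177
shift [0.0008, 0.0024, -0.0015] turn [-0.0017, -0.0012, -0.0041]
```

View pics/e_scenec.png

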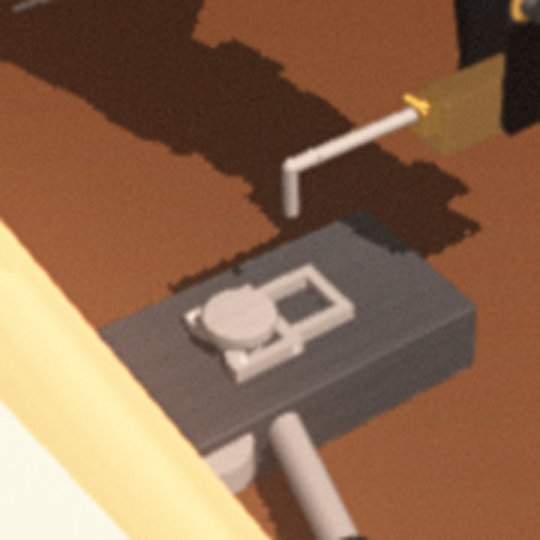

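View pics/e_topc.png

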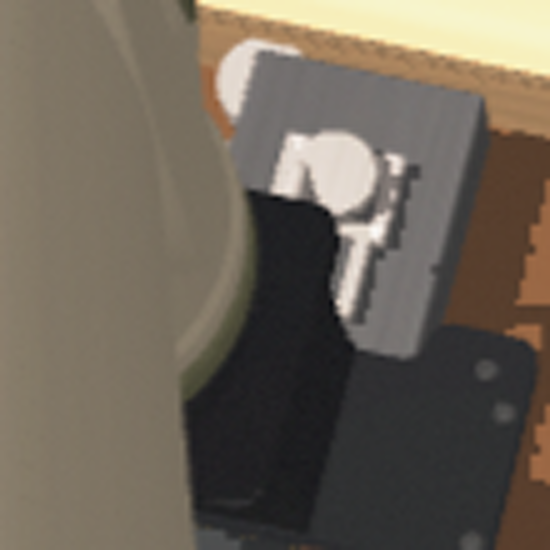

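```bash
python3 -c "
from h import *
S=load('pics/e_scene.npz')
q=lambda p:(p[0]/3+200,p[1]/3+240)
for z in (.079,.082,.085): print('tip',onz(S,*q((291,214)),z),'bend',onz(S,*q((290,165)),z+.027))
H=[onz(S,*q(p),.040) for p in [(275,297),(308,278),(337,303),(300,320)]];print(np.round(H,4).tolist(),np.mean(H,0))
O=[onz(S,*q(p),.040) for p in [(310,265),(353,305)]];print('rear outer',np.round(O,4).tolist(),np.mean(O,0)+.016*np.array([.969,-.247,0]))
"
```

```text
tip [0.66411006 0.07719059 0.079     ] bend [0.66674032 0.07977844 0.106     ]
tip [0.66688032 0.0797209  0.082     ] bend [0.66968463 0.08246627 0.109     ]
tip [0.66965059 0.08225121 0.085     ] bend [0.67262893 0.08515409 0.112     ]
[[0.6724, 0.0747, 0.04], [0.6551, 0.0775, 0.04], [0.6593, 0.0966, 0.04], [0.6763, 0.0916, 0.04]] [0.66576179 0.08508448 0.04      ]
rear outer [[0.6484, 0.0728, 0.04], [0.6561, 0.1024, 0.04]] [0.66775852 0.08361548 0.04      ]
```

```bash
python3 -c "
from bench import r
from h import *
rel(r,[.5622,.1115,.058],165.6)"
```

```text
t 4.2 pos [0.5619 0.1076 0.0885] F [-0.3 -0.2  0. ] w 0.0177
shift [0.0007, 0.0038, 0.0305] turn [-0.0017, -0.0012, -0.0041]
```

Request:
step_arm(increments=[[[0.0007,0.002,0.01],[0,0,-0.002]],[[0.0007,0.0038,0.02],[-0.002,-0.001,-0.004]],[[0.0007,0.0038,0.028],[-0.002,-0.001,-0.004]],[[0.0007,0.0038,0.0305],[-0.002,-0.001,-0.004]],[[0.0007,0.0038,0.0305],[-0.002,-0.001,-0.004]]])

```text
time: 4.7
ee_pos: [0.5617, 0.1113, 0.0573]
eef_rot: [0.125, 0.992, -0.0, -0.001]
ft_force: [0.6, 0.2, -0.1]
width: 0.0173
```

```bash
python3 -c "
from bench import r
from h import *
snap(r,'scene','f_scene')
rel(r,[.5622,.1115,.0425],165.6)
w=(240,280,350,390)
i=cv2.imread(f'pics/f_scene.png')[w[1]:w[3],w[0]:w[2]];cv2.imwrite(f'pics/f_scenec.png',cv2.resize(i,None,fx=5,fy=5,interpolation=cv2.INTER_CUBIC))
"
```

```text
t 4.75 pos [0.5621 0.1114 0.0578] F [ 0.1 -0.1 -0.7] w 0.0173
shift [-0.0001, 0.0002, 0.0153] turn [0.0, -0.0004, -0.0001]
```

View pics/f_scenec.png

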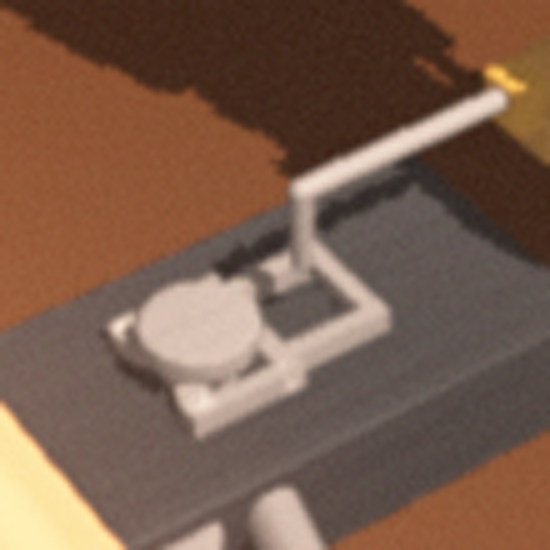

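```bash
python3 -c "
from h import *
S=load('pics/f_scene.npz')
q=lambda p:(p[0]/5+240,p[1]/5+280)
iq=lambda u:((u[0]-240)*5,(u[1]-280)*5)
t=onz(S,*q((303,265)),.0514);print('tip',t)
print('lands at',iq(proj(S,[t[0],t[1],.04])), iq(proj(S,[t[0],t[1],.036])))
H=[onz(S,*q(p),.040) for p in [(253,306),(310,270),(360,305),(290,340)]];print(np.round(H,4).tolist(),np.mean(H,0))
O=[onz(S,*q(p),.040) for p in [(310,240),(390,315)]];print('rear outer',np.round(O,4).tolist(),np.mean(O,0)+.016*np.array([.969,-.247,0]))
C=onz(S,*q((200,332)),.0485);print(C,C+.028*np.array([-.969,.247,0]))
"
```

```text
tip [0.66699909 0.08471907 0.0514    ]
lands at (np.float64(303.85912360129737), np.float64(300.8986487064942)) (np.float64(304.1569533478122), np.float64(313.3435232604387))
[[0.6762, 0.0764, 0.04], [0.6575, 0.0785, 0.04], [0.6595, 0.0963, 0.04], [0.6795, 0.0913, 0.04]] [0.66818229 0.08558414 0.04      ]
rear outer [[0.649, 0.0711, 0.04], [0.6577, 0.1042, 0.04]] [0.66883501 0.08367522 0.04      ]
[0.69770134 0.07930808 0.0485    ] [0.67056934 0.08622408 0.0485    ]
```

Scene close-up: the tip is at crop (303,267) and would drop to about (304,301), inside the hole. Lowering gently.

Request:
step_arm(increments=[[[0,0,0.004],[0,0,0]],[[0,0,0.008],[0,0,0]],[[0,0,0.012],[0,0,0]],[[0,0,0.014],[0,0,0]],[[0,0,0.015],[0,0,0]]])

```text
time: 5.25
ee_pos: [0.562, 0.1113, 0.0425]
eef_rot: [0.125, 0.992, -0.0, -0.0]
ft_force: [-0.5, -0.9, -1.2]
width: 0.0179
```

Request:
step_arm(increments=[[[0,0,0],[0,0,0]],[[0,0,0],[0,0,0]]])

```text
time: 5.45
ee_pos: [0.562, 0.1113, 0.0426]
eef_rot: [0.125, 0.992, -0.0, -0.0]
ft_force: [1.4, -0.0, -1.0]
width: 0.0175
```

```bash
python3 -c "
from bench import r
from h import *
snap(r,'scene','g_scene')
rel(r,[.5622,.1115,.0425],165.6)
w=(240,280,350,390)
i=cv2.imread(f'pics/g_scene.png')[w[1]:w[3],w[0]:w[2]];cv2.imwrite(f'pics/g_scenec.png',cv2.resize(i,None,fx=5,fy=5,interpolation=cv2.INTER_CUBIC))
"
```

```text
t 5.5 pos [0.5621 0.1113 0.0426] F [ 0.5 -1.3 -0.4] w 0.0172
shift [-0.0001, 0.0002, 0.0001] turn [-0.0001, -0.0006, -0.0002]
```

View pics/g_scenec.png

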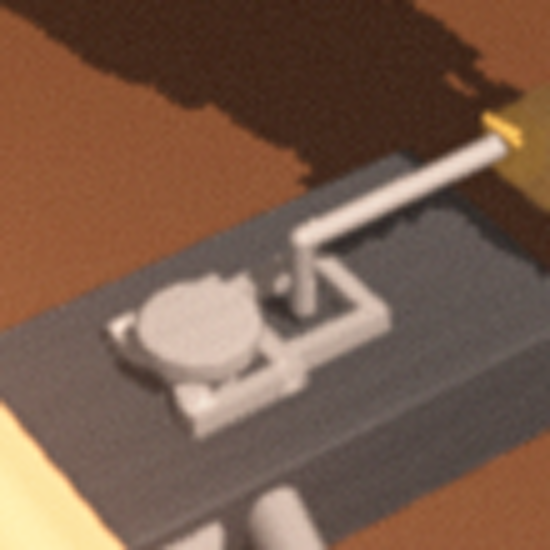

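The hook is inside the eye, with its tip at crop (304,315), so I pull along tool +x.

Request:
step_arm(increments=[[[0.003,0,0],[0,0,0]],[[0.007,0,0],[0,0,0]],[[0.011,0,0],[0,0,0]],[[0.014,0,0],[0,0,0]],[[0.017,0,0],[0,0,0]]])

```text
time: 6.0
ee_pos: [0.5466, 0.1153, 0.0432]
eef_rot: [0.126, 0.992, 0.0, 0.001]
ft_force: [4.6, -0.6, -2.0]
width: 0.0177
```

```bash
python3 -c "
from bench import r
from h import *
snap(r,'scene','i_scene')
rel(r,[.5622,.1115,.0425],165.6)
w=(240,280,350,390)
i=cv2.imread(f'pics/i_scene.png')[w[1]:w[3],w[0]:w[2]];cv2.imwrite(f'pics/i_scenec.png',cv2.resize(i,None,fx=5,fy=5,interpolation=cv2.INTER_CUBIC))
"
```

```text
t 6.05 pos [0.5459 0.1155 0.0431] F [ 3.6 -1.3 -0.9] w 0.0174
shift [-0.0168, 0.0002, 0.0007] turn [0.0005, 0.0011, -0.0004]
```

View pics/i_scenec.png

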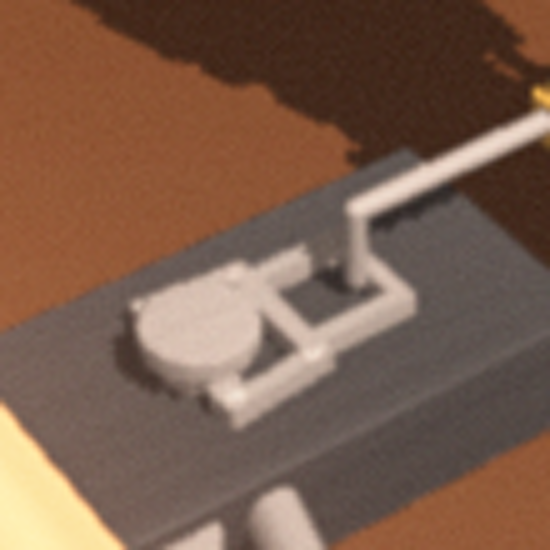

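The clip is coming out level, with the hook at the eye's rear bar at crop (360,285). I continue, and add back the 0.7 mm that z rose.

Request:
step_arm(increments=[[[0.003,0,0.0007],[0,0,0]],[[0.006,0,0.0007],[0,-0.001,0]],[[0.009,0,0.0007],[0,-0.001,0]],[[0.012,0,0.0007],[0,-0.001,0]],[[0.015,0,0.0007],[0,-0.001,0]]])

```text
time: 6.55
ee_pos: [0.5307, 0.1195, 0.0422]
eef_rot: [0.125, 0.992, 0.0, 0.001]
ft_force: [0.9, 0.2, -0.6]
width: 0.0177
```

```bash
python3 -c "
from bench import r
from h import *
snap(r,'scene','j_scene')
rel(r,[.5622,.1115,.0425],165.6)
w=(240,280,350,390)
i=cv2.imread(f'pics/j_scene.png')[w[1]:w[3],w[0]:w[2]];cv2.imwrite(f'pics/j_scenec.png',cv2.resize(i,None,fx=5,fy=5,interpolation=cv2.INTER_CUBIC))
"
```

```text
t 6.6 pos [0.5304 0.1196 0.0422] F [-0.   0.2  0.1] w 0.0173
shift [-0.0328, 0.0001, -0.0003] turn [0.0003, 0.0011, -0.0]
```

View pics/j_scenec.png

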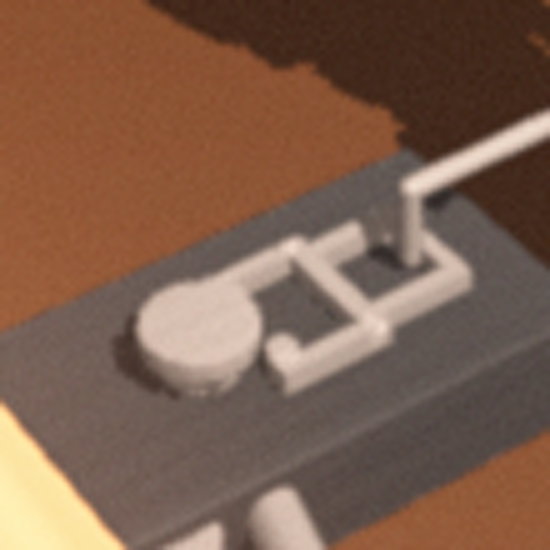

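Request:
step_arm(increments=[[[0.003,0,0],[0,0,0]],[[0.006,0,0],[0,0,0]],[[0.009,0,0],[0,0,0]],[[0.011,0,0],[0,0,0]],[[0.011,0,0],[0,0,0]]])

```text
time: 7.1
ee_pos: [0.5194, 0.1224, 0.0422]
eef_rot: [0.125, 0.992, 0.0, 0.0]
ft_force: [-0.0, 0.5, -0.5]
width: 0.0173
```

Request:
step_arm(increments=[[[-0.002,0,0],[0,0,0]],[[-0.004,0,0],[0,0,0]],[[-0.005,0,0],[0,0,0]],[[-0.005,0,0],[0,0,0]]])

```text
time: 7.5
ee_pos: [0.5245, 0.121, 0.0421]
eef_rot: [0.125, 0.992, 0.0, 0.0]
ft_force: [-0.0, 0.6, -1.3]
width: 0.0176
```

```bash
python3 -c "
from bench import r
from h import *
snap(r,'scene','k_scene')
rel(r,[.5622,.1115,.0425],165.6)
w=(240,280,350,390)
i=cv2.imread(f'pics/k_scene.png')[w[1]:w[3],w[0]:w[2]];cv2.imwrite(f'pics/k_scenec.png',cv2.resize(i,None,fx=5,fy=5,interpolation=cv2.INTER_CUBIC))
"
```

```text
t 7.55 pos [0.5244 0.1211 0.0421] F [-0.2 -0.2 -1.1] w 0.0177
shift [-0.039, 0.0001, -0.0003] turn [0.0002, 0.0008, 0.0001]
```

View pics/k_scenec.png

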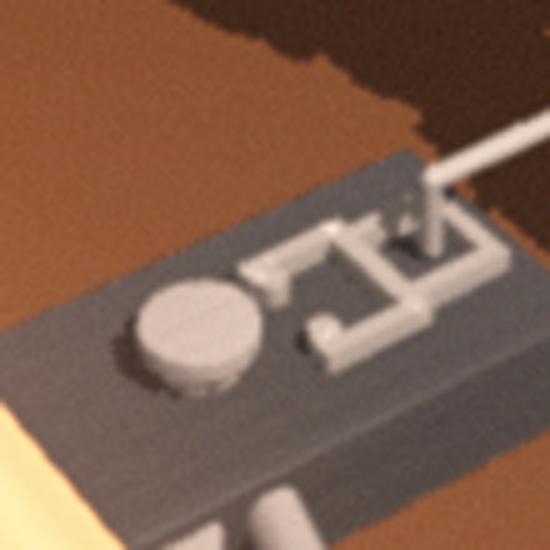

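The hook now sits mid-eye without touching the bars, at crop (433,240). The clip is off the post, so I lift straight up.

Request:
step_arm(increments=[[[0,0,-0.006],[0,0,0]],[[0,0,-0.015],[0,0,0]],[[0,0,-0.03],[0,0,0]],[[0,0,-0.045],[0,0,0]],[[0,0,-0.05],[0,0,0]]])

```text
time: 8.05
ee_pos: [0.5254, 0.1214, 0.0944]
eef_rot: [0.125, 0.992, 0.001, 0.002]
ft_force: [0.7, -1.0, -0.9]
width: 0.0175
```

```bash
python3 -c "
from bench import r
from h import *
snap(r,'scene','l_scene')
rel(r,[.469,.2195,.09],179.5)
S=load('pics/l_scene.npz')
w=(240,280,350,390)
i=cv2.imread(f'pics/l_scene.png')[w[1]:w[3],w[0]:w[2]];cv2.imwrite(f'pics/l_scenec.png',cv2.resize(i,None,fx=5,fy=5,interpolation=cv2.INTER_CUBIC))
"
```

```text
t 8.1 pos [0.5253 0.1214 0.0943] F [-0.3  0.8 -0.3] w 0.0178
shift [0.079, 0.081, 0.0042] turn [0.0016, 0.0035, -0.2426]
```

View pics/l_scenec.png

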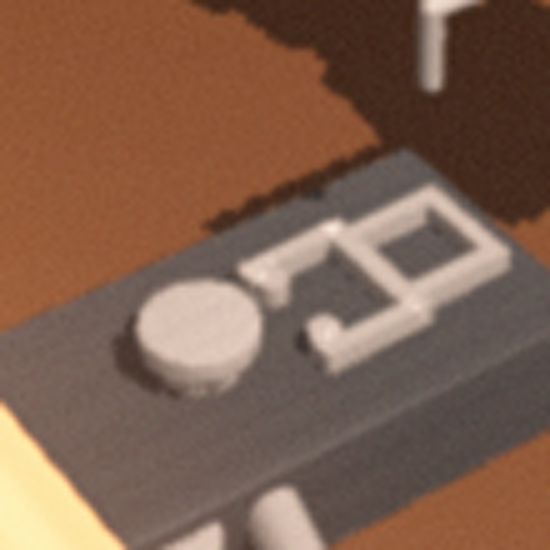

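The clip lies flat on the block with its eye at crop (440,225), free of the hook. I return the pick to its original place.

Request:
step_arm(increments=[[[0.012,0.012,0],[0,0,-0.03]],[[0.035,0.035,0],[0,0.001,-0.1]],[[0.058,0.058,0.002],[0.001,0.002,-0.17]],[[0.074,0.076,0.004],[0.002,0.003,-0.22]],[[0.079,0.081,0.004],[0.002,0.0035,-0.243]]])

```text
time: 8.6
ee_pos: [0.4668, 0.2228, 0.0895]
eef_rot: [0.001, 1.0, -0.0, -0.001]
ft_force: [-0.2, -0.0, -1.0]
width: 0.0177
```

```bash
python3 -c "
from bench import r
from h import *
rel(r,[.469,.2195,.0075],179.5)"
```

```text
t 8.6 pos [0.4668 0.2228 0.0895] F [-0.2 -0.  -1. ] w 0.0177
shift [-0.0023, -0.0033, 0.082] turn [-0.0, -0.0015, 0.0073]
```

Request:
step_arm(increments=[[[-0.001,-0.002,0.015],[0,0,0.003]],[[-0.002,-0.003,0.035],[0,-0.001,0.007]],[[-0.002,-0.003,0.055],[0,-0.001,0.007]],[[-0.002,-0.003,0.07],[0,-0.001,0.007]],[[-0.002,-0.003,0.075],[0,-0.001,0.007]]])

```text
time: 9.1
ee_pos: [0.4679, 0.2187, 0.0128]
eef_rot: [0.004, 1.0, -0.001, -0.001]
ft_force: [-0.1, -0.3, -1.4]
width: 0.0177
```

```bash
python3 -c "
from bench import r
from h import *
rel(r,[.469,.2195,.0068],179.5)"
```

```text
t 9.1 pos [0.4679 0.2187 0.0128] F [-0.1 -0.3 -1.4] w 0.0177
shift [-0.0011, 0.0008, 0.006] turn [-0.002, -0.0027, -0.0001]
```

Request:
step_arm(increments=[[[0,0,0.002],[-0.002,-0.003,0]],[[0,0,0.004],[-0.002,-0.003,0]],[[0,0,0.006],[-0.002,-0.003,0]],[[0,0,0.006],[-0.002,-0.003,0]],[[0,0,0.006],[-0.002,-0.003,0]]])

```text
time: 9.6
ee_pos: [0.4681, 0.2189, 0.0072]
eef_rot: [0.004, 1.0, 0.0, 0.0]
ft_force: [0.8, 0.3, -1.7]
width: 0.0178
```

```bash
python3 -c "
from bench import r
from h import *
snap(r,'scene','m_scene')
rel(r,[.469,.2195,.0064],179.5)
w=(400,270,530,400)
i=cv2.imread(f'pics/m_scene.png')[w[1]:w[3],w[0]:w[2]];cv2.imwrite(f'pics/m_scenec.png',cv2.resize(i,None,fx=4,fy=4,interpolation=cv2.INTER_CUBIC))
"
```

```text
t 9.65 pos [0.4681 0.2189 0.0071] F [ 0.1  0.2 -1.8] w 0.0178
shift [-0.0009, 0.0006, 0.0007] turn [0.0004, 0.0008, -0.0001]
```

View pics/m_scenec.png

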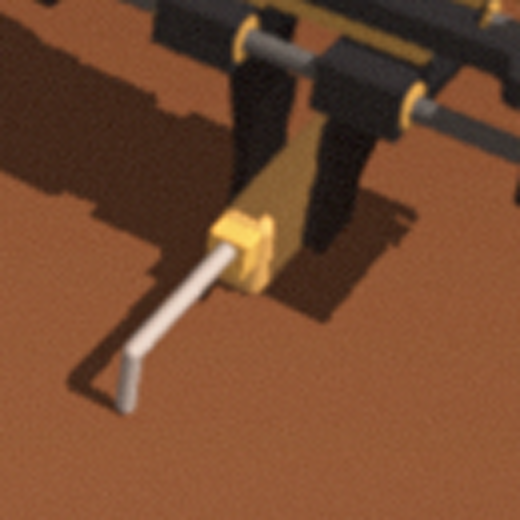

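The hook tip meets its shadow at crop (127,410), within 1 mm of the table. Lower the last 0.6 mm, open and retreat.

Request:
step_arm(increments=[[[0,0,0.0006],[0,0,0]],[[0,0,0.0006],[0,0,0]],[[0,0,0.0006],[0,0,0]]])

```text
time: 9.95
ee_pos: [0.4681, 0.2189, 0.0066]
eef_rot: [0.004, 1.0, 0.0, 0.0]
ft_force: [-0.1, 0.3, -0.8]
width: 0.0174
```

Request:
step_arm(increments=[[[0,0,0],[0,0,0]],[[0,0,0],[0,0,0]],[[0,0,0],[0,0,0]],[[0,0,0],[0,0,0]],[[0,0,0],[0,0,0]]], hand=-0.3)

```text
time: 10.45
ee_pos: [0.4682, 0.2189, 0.0066]
eef_rot: [0.004, 1.0, 0.0, 0.0]
ft_force: [-0.5, 0.2, 0.4]
width: 0.0494
```

Request:
step_arm(increments=[[[0,0,-0.01],[0,0,0]],[[0,0,-0.035],[0,0,0]],[[0,0,-0.07],[0,0,0]],[[0,0,-0.11],[0,0,0]],[[0,0,-0.15],[0,0,0]]])

```text
time: 10.95
ee_pos: [0.4678, 0.2186, 0.1589]
eef_rot: [0.005, 1.0, 0.0, 0.001]
ft_force: [1.0, 1.1, 0.4]
width: 0.0566
```

Request:
step_arm(increments=[[[0.02,0.03,0],[0,0,0]],[[0.04,0.07,0],[0,0,0]],[[0.06,0.11,0],[0,0,0]],[[0.08,0.15,0],[0,0,0]],[[0.09,0.18,0],[0,0,0]]])

```text
time: 11.45
ee_pos: [0.3771, 0.4021, 0.1599]
eef_rot: [0.003, 1.0, 0.001, 0.001]
ft_force: [0.4, -0.2, 1.0]
width: 0.0565
```

Request:
step_arm(increments=[[[0,0,0],[0,0,0]],[[0,0,0],[0,0,0]]])

```text
time: 11.65
ee_pos: [0.3767, 0.4026, 0.1604]
eef_rot: [0.002, 1.0, 0.001, 0.001]
ft_force: [0.1, -0.6, -1.0]
width: 0.0562
```

```bash
python3 -c "
from bench import r
from h import *
snap(r,'scene','n_scene');snap(r,'top','n_top')
rel(r,[.469,.2195,.0064],179.5)
"
```

```text
t 11.75 pos [0.378  0.4009 0.1603] F [ 0.6 -0.9  0.7] w 0.0566
shift [-0.0922, -0.1809, 0.1538] turn [0.0015, 0.0017, 0.0008]
```

View pics/n_scene.png

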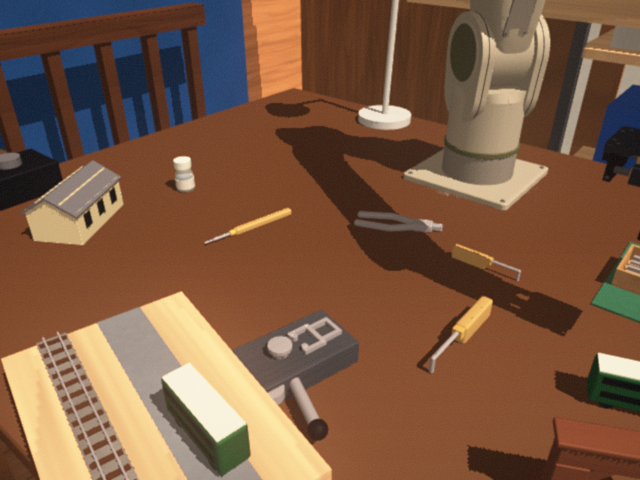

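View pics/n_top.png

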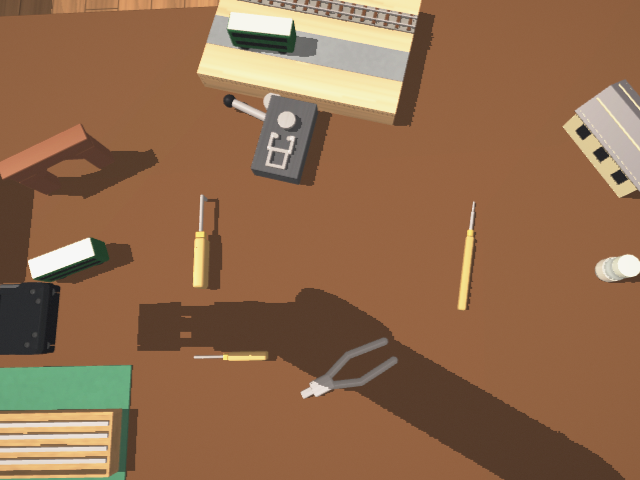

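```bash
python3 -c "
from h import *
i=cv2.imread('pics/n_top.png')[85:190,220:330];cv2.imwrite('pics/n_topc.png',cv2.resize(i,None,fx=5,fy=5,interpolation=cv2.INTER_CUBIC))"
```

```text
(no output)
```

View pics/n_topc.png

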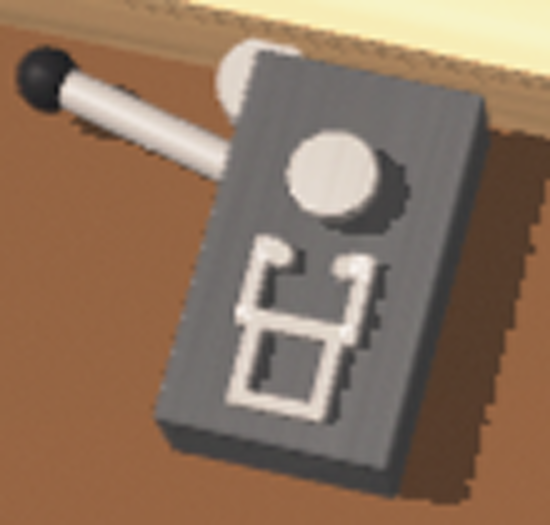

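The clip lies on the block's top, clear of the cap. Its rear corner moved from crop (256,298) to (228,402), about 34 mm.

```bash
python3 -c "
from bench import r
print(r.close_job())"
```

```text
the job is handed in; nothing more can be done
None
```

I pulled the clip off the pivot with the hooked pick, left it on the lock's flat top, and laid the pick back down about where it was. The job was handed in at about 11.8 s of the allowed 56 s, and no verdict was reported.

- **Clip:** the last top view shows it flat on the block and fully clear of the cap. It moved about 34 mm, against the 26 mm needed. The gripper never came near it.
- **Pick and scriber:** the last scene and top views show the pick lying hook down on the table, and the scriber where it was at the start.
- **Forces:** the highest wrist force shown was about 5 N, during the pull.
- **Disagreement:** the top and scene cameras differed by about 4–5 mm in position. I allowed for this by working from relative positions and checking with close-ups before lowering the hook into the eye.

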